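Load the feed analyser's cassette magazine

ROBOT

A 6-joint arm with a two-finger parallel gripper is mounted at the origin on the work surface. World frame = base frame: x ahead of the robot, y to its left, z up, the work surface at z = 0. Lengths are in m, angles in degrees, forces in N, time in s.
With the tool pointing down it reaches from about 0.3 to 0.825 m from the base axis. Payload 5.4 kg.
Tool frame: the origin (TCP) lies on the centre line of the jaws, within the pads' length; the fingertips stand 14 mm ahead of it and the grasp point (between the pads) lies 5 mm behind it; z points along the fingers, y is the line along which they close (so a half turn about z gives the same grasp; the last joint's range is limited). The gripper opens to 92 mm and grips with 3 to 60 N. Pads are 20 mm wide; open, the fingers measure 128 mm over their backs; the gripper's body (75 mm by 189 mm) begins 69 mm behind the grasp point.
Start: joints at [57.405, 9.076, 91.501, -0, 79.423, -12.038], TCP at [0.202, 0.538, 0.229] pointing down, gripper open.
Joint ranges: [-166.64, 166.64], [-54.1, 131.32], [10.49, 154.53], [-73.88, 253.88], [9.74, 151.15], [-171.62, 171.62]. Speed limits (degrees/s): [147.25, 147.25, 180, 180, 180, 180].

INTERFACE

Orientations are given as a 3x3 rotation matrix whose columns are the frame's x, y, z axes.
In Python, from plant import manip gives the robot as it stands.
- The arm moves only by the tool play_rows, never from a script. Its argument "steps" is a list of rows, each a list of 7 numbers: the turn, a rotation vector about the world's x, y, z in rad, then the shift along the world's x, y, z in m, then the closure, from 0 (fully open) to 1 (shut). In form: [[rx, ry, rz, tx, ty, tz, grip], ...]. A call has 1 to 12 rows; each row is the pose to reach, as a shift and turn from the pose commanded when the call began; what a row does not reach only later rows make up. A row lasts 1/8 s, in which the tool goes at most 62.5 mm and 10.7 degrees, less where a joint would pass 70% of its speed; a pose out of reach is approached as far as the arm can. A call with a gripper value outside its range is refused whole. The fingers move at their own pace and stop on an object; the grip force is fixed at half the most. Time passes only in rows, so rows that repeat a pose let the fingers close. It gives the time, the measured TCP pose, the force, the opening and the grip force at its end, in the units of the state.
- manip.sense(): the state, without advancing time (a new reading comes with each control period).
- manip.read_camera(name): name is "scene" or "side" or "wrist"; returns a dict with "image" (400x640x3 uint8, red, green, blue), "fx", "fy", "cx", "cy" (pixels), "dist" ([k1, k2, p1, p2, k3] as OpenCV has them; the pictures are not rectified), "origin" and "orientation" of the camera in the world. Camera axes: x right, y down, z forward; pixel columns grow to the right and rows downward; lengths in m; the calibration is good to about 2 mm. A picture is of the moment at which its call begins. There is no depth.
- manip.sign_off(): hands the job in; it is judged then, once.
The state is a dict: "t": time; "joint_pos": joint angles; "qd": joint speeds; "joint_efforts": joint torques, N m; "tcp_pos": TCP position; "eef_rot": TCP orientation; "force": force on the tool from outside, world axes, zero at the start; "wrist_torque": the same for the moment, N m; "grip_width": finger opening in m; "grip_force": force on a finger pad.
Only numpy, scipy, OpenCV 4.12 (cv2) and the standard library are available. Lean on these libraries where they do the work, as an engineer would, in place of code of your own. Each camera call takes 0.05 s, during which the arm holds its last target. There are 200 camera calls.

TASK

Load the analyser for the next run: loosen the wing knob that clamps the magazine's swivel cover (its thread may be right- or left-hand, so find out which way it gives), swing the cover aside, and press every sample cassette on the bench down past the retaining lips into the spring-loaded magazine so that the lips hold it. When all are in, swing the cover fully closed again and screw the knob tight. Leave the flasks, beaker and bottles on the bench standing where they are.

Things in the scene. Friction and masses are not known exactly. Their poses are not given: they have to be found in the camera images.
- analyser: Benchtop feed analyser, fixed, turned up to 0.25 rad either way. Origin: on the vertical axis of its cassette magazine, at bench level; z up. In a row along its +y: the magazine; a 70 x 70 mm pedestal centred 115 mm off (116 mm high) with the swivel cover and clamp knob; from 195 mm on, the white housing (280 mm long, 310 mm wide, 154 mm high).
- mouth (a point): Magazine's axis at the underside of the two retaining lips, 92 mm above the bench; axes as the analyser's. The magazine is an open-topped aluminium well, inside 51 mm (x) by 84 mm (y), outside 65 x 116 mm, long walls 88 mm high. Cassettes lie flat in it one on another, 80 mm side along y. One that is in has its centre 8 mm or more below this point.
- guide_top (a point): Magazine's axis at the top of the eight steel guide tabs at its corners, 114 mm above the bench. They flare to about 61 mm (x) by 96 mm (y) at this height and lead a cassette in. Between them the middle 48 mm of each long side is open above the 88 mm walls: room for fingers holding a cassette across its 44 mm.
- catch_l (a joint): Outward slide, m, of the sprung retaining lip at the +y end (0 at rest); one like it at -y. Each 24 mm wide, reaches 6 mm into the well; flat below, steep ramp above (up to 107 mm). A cassette set down between the guides rests on the ramps, its top about 117 mm above the bench; pressed at its middle (5 to 12 N) it spreads them and they snap over it.
- follower (a joint): Height, m, of the spring-loaded plate in the well: 0 at the top when empty, negative as the stack pushes it down (5 to 10 N); it goes down 72 mm, enough for four. The lips snap over a cassette once its top face is below 92 mm; press it to 88 or 89 mm to be sure. Let go, the plate lifts it against the lips. The next is pressed in on top of it.
- cover (a joint): Swivel cover's angle, rad: 0 closed (stop), 1.5 fully aside (stop). Opens clockwise from above, towards the analyser's -x side (the robot), about the knob's vertical axis. Grey plate 76 mm wide, reaching 168 mm from that axis, top 123 mm above the bench. Beyond 1.1 rad it is out of the way. Light friction; stays where left. Locked (0.05 rad play) until the knob is loosened.
- cover_grip (a point): Middle of the black round grip post standing on the cover: 18 mm in diameter, 34 mm tall, 140 mm from the clamp knob's axis; this point is 141 mm above the bench (closed: 25 mm on the -y side of the magazine's axis).
- knob (a joint): Clamp knob's angle, rad, counterclockwise from above positive; 0 tight, as at the start. Thread right- or left-hand: nothing shows which. The wrong way it stops dead within 0.15 rad; the right way it turns (0.1 N m) to a stop at 2.2 rad. The cover is free beyond 1.6 rad. To clamp, turn it back to 0; it will not go home unless the cover is fully closed (below 0.05 rad).
- knob_grip (a point): On the knob's axis, 160 mm above the bench, axes turning with it. Captive: it neither rises nor comes off. Black wing knob: upright bar 64 mm long (along x here), 14 mm thick, 138 to 174 mm above the bench, on a disc 36 mm across.
- cassette_1: Sample cassette: flat black frame 44 x 80 x 16 mm (its x, y, z), 0.07 kg, tan ground meal behind a window on both faces (alike either way up). Origin at its centre, 8 mm above the bench when lying flat. Two to four of the four are there.
- cassette_2: Sample cassette: flat black frame 44 x 80 x 16 mm (its x, y, z), 0.07 kg, tan ground meal behind a window on both faces (alike either way up). Origin at its centre, 8 mm above the bench when lying flat. Two to four of the four are there.
- cassette_3: Sample cassette: flat black frame 44 x 80 x 16 mm (its x, y, z), 0.07 kg, tan ground meal behind a window on both faces (alike either way up). Origin at its centre, 8 mm above the bench when lying flat. Two to four of the four are there.
- cassette_4: Sample cassette: flat black frame 44 x 80 x 16 mm (its x, y, z), 0.07 kg, tan ground meal behind a window on both faces (alike either way up). Origin at its centre, 8 mm above the bench when lying flat. Two to four of the four are there.
- flask_1: Volumetric flask, glass, 170 mm tall, 68 mm bulb. Not part of the job. Origin: centre of its underside.
- flask_2: Volumetric flask, glass, 160 mm tall, 62 mm bulb. Not part of the job. Origin: centre of its underside.
- flask_3: Volumetric flask, glass, 140 mm tall, 54 mm bulb. Not part of the job. Origin: centre of its underside.
- beaker: Glass beaker, 64 mm across, 80 mm tall. Not part of the job. Origin: centre of its underside.
- wash_bottle: White wash bottle, 60 mm across, 172 mm tall. Not part of the job. Origin: centre of its underside.
- weigh_bottle_1: Small stoppered glass weighing bottle, 38 mm across, 46 mm tall, near the cassettes. Not part of the job. Origin: centre of its underside.
- weigh_bottle_2: Small stoppered glass weighing bottle, 38 mm across, 46 mm tall. Not part of the job. Origin: centre of its underside.
There are look-alikes about, which are no part of the job. Leave any red look-alike of the cassette_3 alone.

How it is judged (in metres and radians):
On the way, in this order (a step that is already met when the one before it is completed fails the run):
1. the clamp knob is loosened (turned more than 1.2 rad the way it gives) ((value of joint knob above 1.2 rad or value of joint knob below -1.2 rad)), for 0.1 s.
2. the cover is swung aside, clear of the magazine (more than 1.0 rad) (value of joint cover above 1 rad), for 0.2 s.
3. every cassette there is lies in the magazine below the retaining lips, the fingers off it (z of cassette_1 in the frame of mouth between -0.085 and -0.006 m and x of cassette_1 in the frame of mouth between -0.006 and 0.006 m and y of cassette_1 in the frame of mouth between -0.007 and 0.007 m and angle between the z axis of each of cassette_1, cassette_2, cassette_3, cassette_4 and the z axis of mouth, either way round below 0.12 rad and z of cassette_2 in the frame of mouth between -0.085 and -0.006 m and x of cassette_2 in the frame of mouth between -0.006 and 0.006 m and y of cassette_2 in the frame of mouth between -0.007 and 0.007 m and z of cassette_3 in the frame of mouth between -0.085 and -0.006 m and x of cassette_3 in the frame of mouth between -0.006 and 0.006 m and y of cassette_3 in the frame of mouth between -0.007 and 0.007 m and z of cassette_4 in the frame of mouth between -0.085 and -0.006 m and x of cassette_4 in the frame of mouth between -0.006 and 0.006 m and y of cassette_4 in the frame of mouth between -0.007 and 0.007 m and contact force between the fingers and analyser below 1 N and contact force between the fingers and cassette_1 below 0.5 N and contact force between the fingers and cassette_2 below 0.5 N and contact force between the fingers and cassette_3 below 0.5 N and contact force between the fingers and cassette_4 below 0.5 N), for 0.3 s.
4. the cover is closed again (value of joint cover below 0.06 rad), for 0.2 s.
5. the knob is screwed tight again (value of joint knob between -0.25 and 0.25 rad), for 0.2 s.
At the end, for the whole second after the job is handed in: Every cassette there is lies flat in the magazine with its centre at least 6 mm below the underside of the retaining lips and within 6 mm of the magazine's axis along x and 7 mm along y; the cover is closed (below 0.06 rad); the knob is tight (within 0.25 rad of 0); all at rest (all of step 5 and z of cassette_1 in the frame of mouth between -0.085 and -0.006 m and x of cassette_1 in the frame of mouth between -0.006 and 0.006 m and y of cassette_1 in the frame of mouth between -0.007 and 0.007 m and angle between the z axis of each of cassette_1, cassette_2, cassette_3, cassette_4 and the z axis of mouth, either way round below 0.12 rad and z of cassette_2 in the frame of mouth between -0.085 and -0.006 m and x of cassette_2 in the frame of mouth between -0.006 and 0.006 m and y of cassette_2 in the frame of mouth between -0.007 and 0.007 m and z of cassette_3 in the frame of mouth between -0.085 and -0.006 m and x of cassette_3 in the frame of mouth between -0.006 and 0.006 m and y of cassette_3 in the frame of mouth between -0.007 and 0.007 m and z of cassette_4 in the frame of mouth between -0.085 and -0.006 m and x of cassette_4 in the frame of mouth between -0.006 and 0.006 m and y of cassette_4 in the frame of mouth between -0.007 and 0.007 m and value of joint cover below 0.06 rad and velocity of joint each of knob, cover below 0.2 rad/s and linear speed of each of cassette_1, cassette_2, cassette_3, cassette_4 below 0.03 m/s); the robot touches nothing.
It fails at once if a flask, beaker or bottle is pushed more than 50 mm or tipped over (distance of any of flask_1, flask_2, flask_3, beaker, wash_bottle, weigh_bottle_1, weigh_bottle_2 from where it was at the start of the episode above 0.05 m or angle between any of flask_1, flask_2, flask_3, beaker, wash_bottle, weigh_bottle_1, weigh_bottle_2's own z axis and vertical above 0.6 rad).
Of cassette_1, cassette_2, cassette_3, cassette_4 only 2 to 4 are there at a start; the rules pass over those that are not, and their reading is None.
At some moment in a run one of cassette_1, cassette_2, cassette_3, cassette_4 may be knocked a few centimetres aside while the robot is not near it.
It also fails if it takes over 210 s, if anything falls off the work surface, if the arm or the gripper's body presses on something with over 40 N, if the wrist force passes 120 N, or if a joint passes its speed limit or range.

## Working session

There is one attempt and no reset: what is moved stays moved. The work goes in short steps, Python scripts to look and compute and a tool call to move; the robot and the scene stay as the last step left them, time stands still between calls to the robot, and variables do not carry over. Pictures are saved under pics/ and viewed, at most 14 in all, crops included, and the job is handed in when it is done.

Besides the shell and the picture viewer there is one more tool, called by a JSON object that holds its "method" and its "body". play_rows: Moves the arm, as the interface text tells. Its arguments: {"type":"object","properties":{"steps":{"type":"array","items":{"type":"array","items":{"type":"number"}}}},"required":["steps"]}

```bash
ls; mkdir -p pics; cat > h.py <<'E'
import numpy as np, cv2
from plant import manip
def cam(n):
    c=manip.read_camera(n); c['K']=np.array([[c['fx'],0,c['cx']],[0,c['fy'],c['cy']],[0,0,1.]]); return c
def save(c,f,crop=None,s=1):
    im=c['image'][:,:,::-1]
    if crop: x0,y0,x1,y1=crop; im=im[y0:y1,x0:x1]
    cv2.imwrite('pics/'+f,cv2.resize(im,None,fx=s,fy=s,interpolation=cv2.INTER_CUBIC))
def ray(c,px,z):
    p=cv2.undistortPoints(np.array(px,float).reshape(-1,1,2),c['K'],np.array(c['dist'])).reshape(-1,2)
    d=np.c_[p,np.ones(len(p))]@np.array(c['orientation']).T; o=np.array(c['origin'])
    return o+d*((z-o[2])/d[:,2])[:,None]
def proj(c,P):
    R=np.array(c['orientation']).T; t=-R@np.array(c['origin'])
    return cv2.projectPoints(np.array(P,float).reshape(-1,1,3),cv2.Rodrigues(R)[0],t,c['K'],np.array(c['dist']))[0].reshape(-1,2)
E
python3 - <<'E'
from h import *
for n in ['scene','side','wrist']:
    c=cam(n); save(c,n+'0.png'); print(n,c['fx'],c['origin'],np.round(c['orientation'],3).tolist())
print(manip.sense())
E
```

```text
pics
scene 494.1291829501566 [ 1.07177977 -0.64109151  0.95120921] [[0.718, 0.502, -0.482], [0.696, -0.508, 0.507], [0.009, -0.7, -0.715]]
side 482.7004097357638 [ 0.3199641  -0.737092    0.90291408] [[0.954, -0.218, 0.205], [-0.299, -0.7, 0.649], [0.002, -0.681, -0.733]]
wrist 282.37153933049433 [0.12916554 0.56541599 0.38383352] [[0.35, 0.901, 0.257], [0.937, -0.336, -0.098], [-0.002, 0.275, -0.962]]
{'t': 0.15, 'joint_pos': array([ 5.74051639e+01,  9.10498375e+00,  9.15532627e+01,  6.68436563e-04,
        7.94239584e+01, -1.20396996e+01]), 'qd': array([ 0.14624326,  0.01277697, -0.15312283, -0.09604487,  0.02005602,
        0.06370173]), 'joint_efforts': array([ 9.13663298e-04, -3.85917449e+01, -3.22434211e+01,  7.02288793e-02,
        3.51389148e-02, -8.59217926e-05]), 'tcp_pos': array([0.20167187, 0.53798969, 0.22785936]), 'eef_rot': array([[-9.36333870e-01,  3.51110056e-01, -7.82551211e-04],
       [ 3.51110791e-01,  9.36333149e-01, -1.20259531e-03],
       [ 3.10485333e-04, -1.40079290e-03, -9.99998971e-01]]), 'force': array([ 0.25734229, -0.71058206,  0.19573994]), 'wrist_torque': array([-0.02057778,  0.01259837, -0.02126343]), 'grip_force': 0.0, 'grip_width': 0.09207146505236621}
```

View pics/scene0.png

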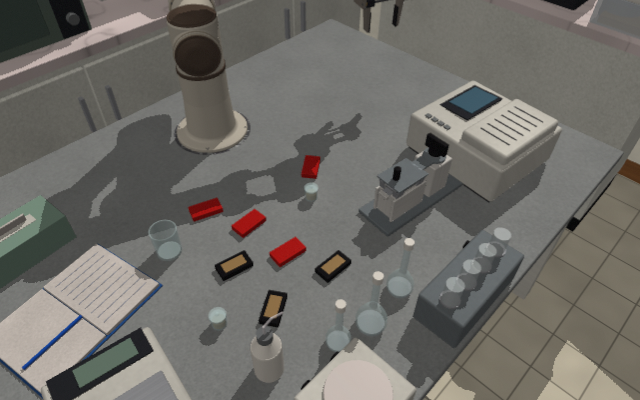

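View pics/side0.png

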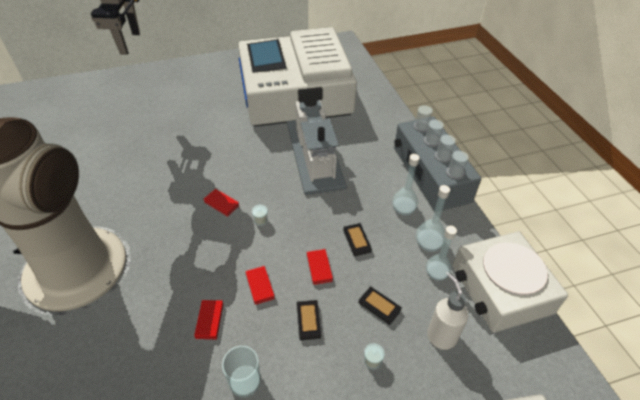

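The scene view shows three black cassettes with tan windows at (234,265), (273,307) and (333,265). In the side view they are at (309,319), (380,304) and (357,239). Four plain red pieces at (311,166), (206,209), (249,222) and (288,251) are look-alikes and stay put. In the scene view the knob is at (437,145) and the grip post at (397,174). One enlarged crop will confirm this.

```bash
python3 - <<'E'
from h import *
R={}
for n in ['scene','side']:
    c=cam(n); im=c['image']; hsv=cv2.cvtColor(im,cv2.COLOR_RGB2HSV)
    m=cv2.inRange(hsv,(10,70,90),(28,220,255))
    cs=cv2.findContours(m,cv2.RETR_EXTERNAL,cv2.CHAIN_APPROX_NONE)[0]
    for k in cs:
        if 60<cv2.contourArea(k)<2000:
            u,v=k.reshape(-1,2).mean(0)
            if n=='scene' and not(200<u<360 and 220<v<340): continue
            if n=='side' and not(280<u<400 and 200<v<350): continue
            w=ray(c,k.reshape(-1,2),0.015)[:,:2]*1000
            r=cv2.minAreaRect(w.astype(np.float32)); b=cv2.boxPoints(r)
            e=max(b[1]-b[0],b[2]-b[1],key=np.linalg.norm)
            print(n,(round(u),round(v)),np.round(r[0],1),np.round(r[1],1),'long axis deg',round(np.degrees(np.arctan2(e[1],e[0]))%180,1))
    hs=hsv.astype(int)
    for (x0,y0,x1,y1,nm,z) in ([(420,125,455,165,'knob',.16),(388,162,406,188,'post',.141)] if n=='scene' else [(290,80,330,112,'knob',.16),(312,122,330,146,'post',.141)]):
        mm=(im[y0:y1,x0:x1].max(2)<45).astype(np.uint8)
        nl,lab,st,ce=cv2.connectedComponentsWithStats(mm); i=1+st[1:,4].argmax()
        p=ce[i]+[x0,y0]; R[n,nm]=(c,p); print(n,nm,p,st[i],ray(c,[p],z)*1000)
    if n=='scene': a=cv2.resize(im[120:245,350:490],None,fx=5.7,fy=5.7)[:580,:790]; cv2.imwrite('pics/an.png',a[:,:,::-1])
    else: save(c,'an2.png',(230,60,370,200),4)
E
```

```text
scene (272, 305) [ 602.2 -291.1] [27.2 54.6] long axis deg 122.0
scene (333, 264) [ 618.1 -117.4] [55.2 27.1] long axis deg 88.7
scene (233, 263) [ 450.9 -278.6] [55.3 26. ] long axis deg 77.9
scene knob [435.87292818 145.90607735] [  5   8  24  24 362] [[624.98972711 245.08198596 160.        ]]
scene post [396.38636364 173.32954545] [ 5  5  8 14 88] [[605.75417116 114.2170195  141.        ]]
side (308, 318) [ 451.7 -278. ] [57.7 29.1] long axis deg 78.3
side (380, 303) [ 602.6 -290.5] [29.5 57. ] long axis deg 123.2
side (357, 237) [ 618.6 -116.4] [57.8 29.5] long axis deg 88.5
side knob [310.06367041  96.1011236 ] [ 10   9  21  17 267] [[615.97868446 242.49797517 160.        ]]
side post [320.96666667 134.08333333] [ 7  6  5 13 60] [[603.87195009 113.21123229 141.        ]]
```

View pics/an.png

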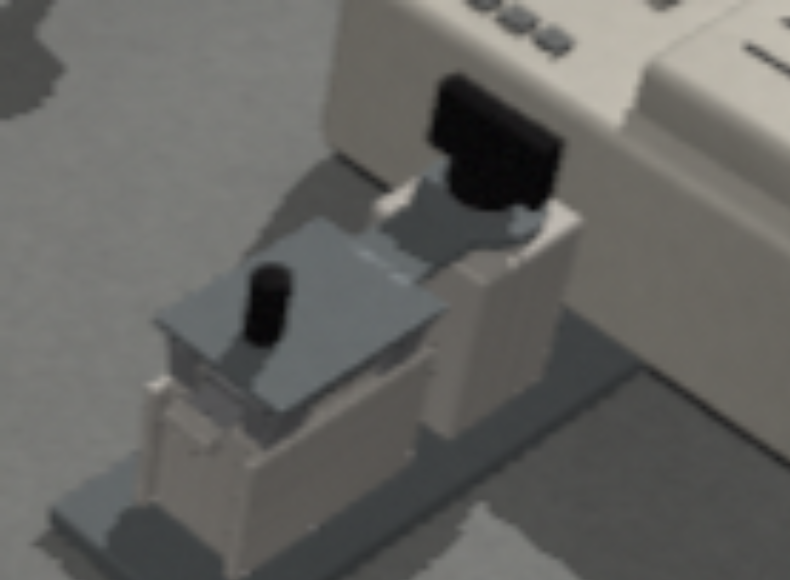

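View pics/an2.png

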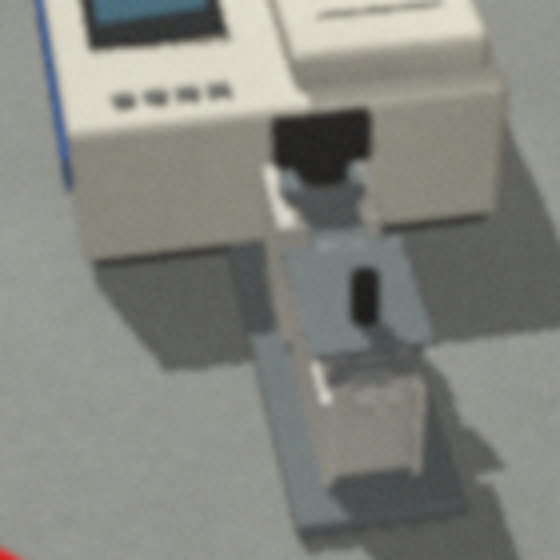

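Both crops agree: the knob bar lies along the analyser's x and the post stands on the closed cover. The knob axis is about (0.620, 0.255), the post about (0.605, 0.116), and the analyser yaw about -6°. I'll move above the knob first.

{"method": "play_rows", "body": {"steps": [[0,0,0.03,0.046,-0.031,0.032,0],[0,0,0.06,0.093,-0.063,0.05,0],[0,0,0.09,0.14,-0.094,0.05,0],[0,0,0.12,0.186,-0.126,0.05,0],[0,0,0.15,0.232,-0.157,0.05,0],[0,0,0.18,0.279,-0.189,0.05,0],[0,0,0.22,0.325,-0.22,0.05,0],[0,0,0.25,0.372,-0.252,0.05,0],[0,0,0.253,0.418,-0.283,0.04,0],[0,0,0.253,0.418,-0.283,0.032,0],[0,0,0.253,0.418,-0.283,0.032,0],[0,0,0.253,0.418,-0.283,0.032,0]]}}

```text
t: 1.75
tcp_pos: [0.6191, 0.2565, 0.2612]
eef_rot: [[-0.995, 0.104, 0.0], [0.104, 0.995, 0.0], [-0.0, 0.0, -1.0]]
force: [-0.4, 0.3, 0.6]
grip_width: 0.0919
grip_force: 0.0
```

```bash
python3 - <<'E'
from h import *
c=cam('wrist'); save(c,'w1.png'); s=manip.sense(); print(s['tcp_pos'],s['eef_rot'],s['t'])
for P in [(.6197,.255,.174),(.6047,.116,.158)]: print(proj(c,[P]))
E
```

```text
[0.61922094 0.25656543 0.26149176] [[-9.94588821e-01  1.03884902e-01  1.00188788e-03]
 [ 1.03885337e-01  9.94589203e-01  3.91879701e-04]
 [-9.55756485e-04  4.93840630e-04 -9.99999421e-01]] 1.8
[[312.8346295 206.7067738]]
[[168.99353244 200.92562611]]
```

View pics/w1.png

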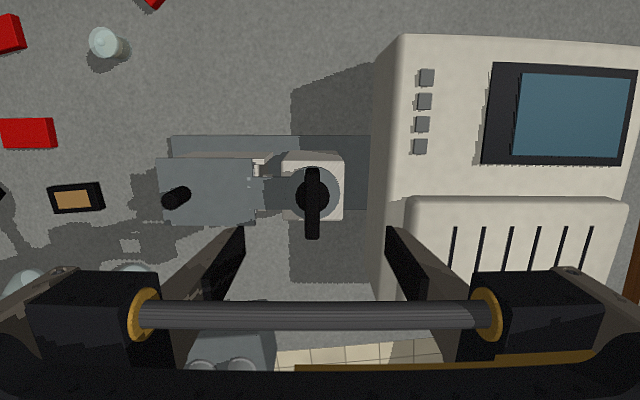

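The wrist view puts the bar centre at about (312,203) against a predicted (313,207), and the post top at (170,201) against (169,201), so the estimate holds. I'll descend, grip and try a small counterclockwise turn.

{"method": "play_rows", "body": {"steps": [[0,0,0,0.0005,-0.0015,-0.05,0],[0,0,0,0.0005,-0.0015,-0.085,0],[0,0,0,0.0005,-0.0015,-0.103,0],[0,0,0,0.0005,-0.0015,-0.103,0.5],[0,0,0,0.0005,-0.0015,-0.103,1],[0,0,0,0.0005,-0.0015,-0.103,1],[0,0,0,0.0005,-0.0015,-0.103,1],[0,0,0,0.0005,-0.0015,-0.103,1],[0,0,0,0.0005,-0.0015,-0.103,1],[0,0,0,0.0005,-0.0015,-0.103,1]]}}

```text
t: 3.05
tcp_pos: [0.6204, 0.2539, 0.1576]
eef_rot: [[-0.994, 0.106, -0.0], [0.106, 0.994, -0.0], [0.0, -0.0, -1.0]]
force: [-0.4, -0.5, -0.2]
grip_width: 0.0238
grip_force: 0.0
```

{"method": "play_rows", "body": {"steps": [[0,0,0.07,0,0,0,1],[0,0,0.14,0,0,0,1],[0,0,0.2,0,0,0,1],[0,0,0.24,0,0,0,1]]}}

```text
t: 3.55
tcp_pos: [0.6204, 0.2537, 0.1575]
eef_rot: [[-0.991, -0.135, -0.0], [-0.135, 0.991, -0.0], [0.0, -0.0, -1.0]]
force: [0.0, -0.8, 0.0]
grip_width: 0.014
grip_force: 29.9
```

```bash
python3 - <<'E'
from h import *
s=manip.sense(); print(s['wrist_torque'],s['force'],s['joint_pos'],s['joint_efforts'],s['tcp_pos'],s['grip_width'],s['grip_force'])
E
```

```text
[-0.00891179 -0.02472202 -0.07120676] [ 0.02228911 -0.83683212  0.00119917] [ 1.19412588e+01  2.61281234e+01  7.86659383e+01 -1.27078226e-02
  7.52214730e+01 -8.58156971e+01] [ 3.74763804e-01 -4.90259814e+01 -3.14496803e+01  8.32113647e-02
  3.12588201e-02  1.95449358e-01] [0.62039206 0.25368823 0.15752262] 0.014022761924941684 29.902982711791992
```

{"method": "play_rows", "body": {"steps": [[0,0,0.1,0,0,0,1],[0,0,0.2,0,0,0,1],[0,0,0.3,0,0,0,1],[0,0,0.4,0,0,0,1]]}}

```text
t: 4.05
tcp_pos: [0.6205, 0.2535, 0.1575]
eef_rot: [[-0.859, -0.512, -0.0], [-0.512, 0.859, -0.001], [0.0, -0.0, -1.0]]
force: [-0.1, -0.8, -0.6]
grip_width: 0.0138
grip_force: 29.9
```

```bash
python3 - <<'E'
from h import *
s=manip.sense(); print(s['wrist_torque'],s['force'],s['joint_pos'],s['joint_efforts'],s['tcp_pos'],s['grip_width'],s['grip_force'])
c=cam('wrist'); save(c,'w2.png')
E
```

```text
[-0.03154238  0.02345422 -0.09653902] [-0.08034889 -0.83821564 -0.62675643] [ 1.19311248e+01  2.61283573e+01  7.86651246e+01 -2.97040536e-02
  7.52197219e+01 -1.08833436e+02] [ 7.99141768e-01 -4.90422177e+01 -3.14537716e+01  2.22287513e-01
  2.91982514e-02  7.39659704e-01] [0.62047061 0.25349529 0.15752691] 0.013817251825218842 29.9006125330925
```

View pics/w2.png

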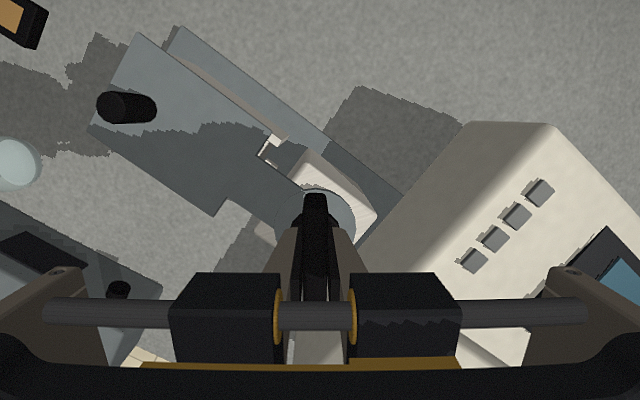

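The bar sits in the jaws and turned with them by 0.64 rad, so it gives counterclockwise (right-hand thread). I'll carry on to about 1.69 rad, near the limit of joint 6, then release and rise.

{"method": "play_rows", "body": {"steps": [[0,0,0.15,0,0,0,1],[0,0,0.3,0,0,0,1],[0,0,0.45,0,0,0,1],[0,0,0.6,0,0,0,1],[0,0,0.75,0,0,0,1],[0,0,0.9,0,0,0,1],[0,0,1.0,0,0,0,1],[0,0,1.06,0,0,0,1],[0,0,1.06,0,0,0,1],[0,0,1.06,0,0,0,1]]}}

```text
t: 5.35
tcp_pos: [0.6209, 0.2533, 0.1575]
eef_rot: [[0.022, -1.0, 0.001], [-1.0, -0.022, -0.001], [0.001, -0.001, -1.0]]
force: [3.6, -2.6, -1.1]
grip_width: 0.0142
grip_force: 29.9
```

{"method": "play_rows", "body": {"steps": [[0,0,0,0,0,0,0.6],[0,0,0,0,0,0,0.6],[0,0,0,0,0,0,0.6],[0,0,0,0,0,0.06,0.6],[0,0,0,0,0,0.1,0.6],[0,0,0,0,0,0.1,0.6]]}}

```text
t: 6.1
tcp_pos: [0.6224, 0.2546, 0.2628]
eef_rot: [[0.024, -1.0, 0.008], [-1.0, -0.024, 0.002], [-0.002, -0.009, -1.0]]
force: [0.1, -0.2, 0.4]
grip_width: 0.0366
grip_force: 0.0
```

```bash
python3 - <<'E'
from h import *
s=manip.sense(); print(s['t'],s['joint_pos'],s['tcp_pos'],s['grip_width'],s['eef_rot'][:,1])
c=cam('scene'); save(c,'s2.png',(390,110,470,170),8)
E
```

```text
6.1 [ 1.19671329e+01  2.20269966e+01  7.20677699e+01  1.38742886e-02
  8.54052778e+01 -1.69382702e+02] [0.62244655 0.25457168 0.26281542] 0.03656988746130454 [-0.99968673 -0.02352981 -0.00853187]
```

{"method": "play_rows", "body": {"steps": [[0,0,-0.17,0,0,0.01,0.6],[0,0,-0.34,-0.001,-0.02,0.01,0.6],[0,0,-0.51,-0.003,-0.04,0.01,0.6],[0,0,-0.68,-0.005,-0.06,0.01,0.6],[0,0,-0.85,-0.008,-0.08,0.01,0.6],[0,0,-1.02,-0.011,-0.1,0.01,0.6],[0,0,-1.19,-0.014,-0.12,0.01,0.6],[0,0,-1.36,-0.017,-0.138,0.01,0.6],[0,0,-1.53,-0.0165,-0.138,0.01,0.6],[0,0,-1.7,-0.0165,-0.138,0.01,0.6],[0,0,-1.7,-0.0165,-0.138,0.01,0.6],[0,0,-1.7,-0.0165,-0.138,0.01,0.6]]}}

```text
t: 7.65
tcp_pos: [0.6034, 0.1159, 0.2664]
eef_rot: [[-0.995, 0.103, -0.002], [0.103, 0.995, 0.0], [0.002, -0.0, -1.0]]
force: [-0.3, 0.6, 0.1]
grip_width: 0.0366
grip_force: 0.0
```

```bash
python3 - <<'E'
from h import *
s=manip.sense(); print(s['t'],s['joint_pos'],s['tcp_pos'],s['grip_width'],s['eef_rot'][:,1])
c=cam('wrist'); save(c,'w3.png'); print(proj(c,[(.6047,.116,.158),(.6197,.255,.174),(.6047,.116,.124)]))
E
```

```text
7.65 [-3.76202834e-01  1.36941197e+01  8.19198748e+01  1.18302032e-03
  8.45020358e+01 -8.44788448e+01] [0.60339446 0.11594699 0.2663863 ] 0.036561350212813086 [ 1.02748481e-01  9.94707354e-01 -1.74389219e-04]
[[314.69295926 200.84575818]
 [463.99566208 206.49658625]
 [314.6989044  191.9966385 ]]
```

View pics/w3.png

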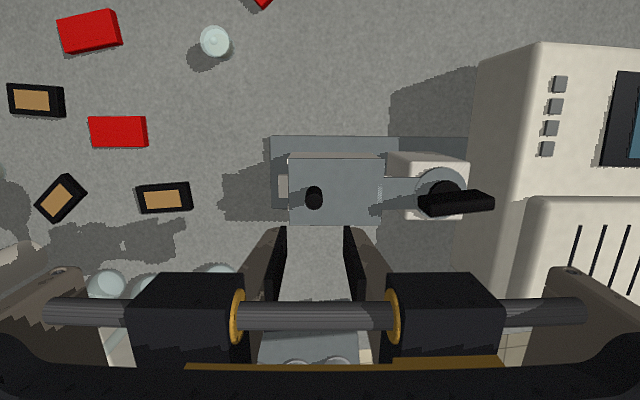

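The post is at (314,198), on the jaw line as predicted, and the knob bar has turned about 97°. Next I'll descend and grip the post.

{"method": "play_rows", "body": {"steps": [[0,0,0,0.001,0,-0.05,0.6],[0,0,0,0.001,0,-0.1,0.6],[0,0,0,0.001,0,-0.124,0.6],[0,0,0,0.001,0,-0.124,0.9],[0,0,0,0.001,0,-0.124,0.9],[0,0,0,0.001,0,-0.124,0.9],[0,0,0,0.001,0,-0.124,0.9],[0,0,0,0.001,0,-0.124,0.9]]}}

```text
t: 8.7
tcp_pos: [0.6055, 0.1147, 0.1448]
eef_rot: [[-0.994, 0.106, 0.002], [0.106, 0.994, -0.002], [-0.002, -0.002, -1.0]]
force: [-0.1, -5.1, -0.8]
grip_width: 0.0169
grip_force: 30.0
```

```bash
python3 - <<'E'
import numpy as np
K=np.array([.6197,.2545]);p=np.array([.6044,.116])
for a in np.arange(.12,1.45,.12):
    c,s=np.cos(-a),np.sin(-a); print(round(a,2),np.round(np.array([[c,-s],[s,c]])@(p-K)+K-p,3))
from plant import manip
s=manip.sense(); print(s['tcp_pos'],s['force'],s['grip_width'],s['grip_force'])
E
```

```text
0.12 [-0.016  0.003]
0.24 [-0.032  0.008]
0.36 [-0.048  0.014]
0.48 [-0.062  0.023]
0.6 [-0.076  0.033]
0.72 [-0.088  0.044]
0.84 [-0.098  0.057]
0.96 [-0.107  0.072]
1.08 [-0.114  0.087]
1.2 [-0.119  0.103]
1.32 [-0.123  0.119]
1.44 [-0.124  0.136]
[0.60553252 0.11467435 0.14479348] [-0.09866973 -5.05351337 -0.79946606] 0.01687749985562983 30.001631677150726
```

{"method": "play_rows", "body": {"steps": [[0,0,0,-0.016,0.003,0,0.9],[0,0,0,-0.032,0.008,0,0.9],[0,0,0,-0.048,0.014,0,0.9],[0,0,0,-0.062,0.023,0,0.9],[0,0,0,-0.076,0.033,0,0.9],[0,0,0,-0.088,0.044,0,0.9],[0,0,0,-0.098,0.057,0,0.9],[0,0,0,-0.107,0.072,0,0.9],[0,0,0,-0.114,0.087,0,0.9],[0,0,0,-0.119,0.103,0,0.9],[0,0,0,-0.123,0.119,0,0.9],[0,0,0,-0.124,0.13,0,0.9]]}}

```text
t: 10.2
tcp_pos: [0.4794, 0.2461, 0.1444]
eef_rot: [[-0.994, 0.106, -0.003], [0.106, 0.994, -0.001], [0.003, -0.001, -1.0]]
force: [-5.7, -4.0, 1.1]
grip_width: 0.017
grip_force: 30.0
```

{"method": "play_rows", "body": {"steps": [[0,0,0,0,0,0,0.9],[0,0,0,0,0,0,0.5],[0,0,0,0,0,0,0.5],[0,0,0,0,0,0,0.5],[0,0,0,0,0,0.06,0.5],[0,0,0,0,0,0.12,0.5],[0,0,0,0,0,0.16,0.2],[0,0,0,0.05,-0.03,0.2,0],[0,0,0,0.09,-0.06,0.2,0],[0,0,0,0.11,-0.09,0.2,0],[0,0,0,0.11,-0.09,0.2,0],[0,0,0,0.11,-0.09,0.2,0]]}}

```text
t: 11.7
tcp_pos: [0.5906, 0.1564, 0.3436]
eef_rot: [[-0.994, 0.105, -0.0], [0.105, 0.994, 0.001], [0.0, 0.001, -1.0]]
force: [-0.3, 0.9, 1.2]
grip_width: 0.0918
grip_force: 0.0
```

```bash
python3 - <<'E'
from h import *
s=manip.sense(); print(s['t'],s['joint_pos'],s['tcp_pos'],s['grip_width'],s['eef_rot'][:,1])
c=cam('wrist'); save(c,'w4.png')
E
```

```text
11.7 [ 3.49540556e+00  1.17186404e+01  7.56663176e+01  3.31118631e-02
  9.26268258e+01 -8.04494853e+01] [0.59057955 0.15637552 0.34359667] 0.091765969225099 [1.05458767e-01 9.94423532e-01 5.35185444e-04]
```

View pics/w4.png

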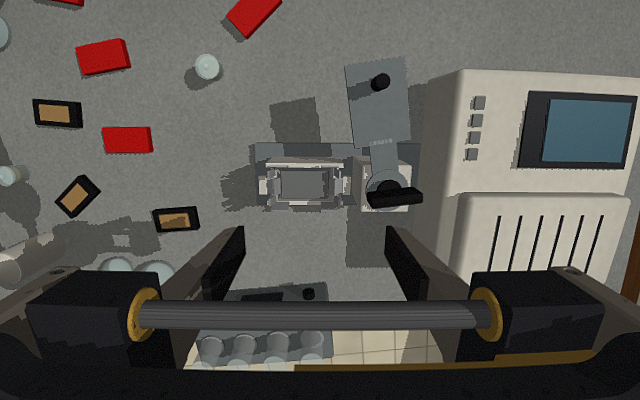

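The cover is aside at about 1.4 rad and the magazine is open at (303,183). The cassettes are at (57,113), (77,195) and (176,218). I'll check the predicted magazine pose once, and take the cassettes' poses from this same kind of view.

```bash
python3 - <<'E'
from h import *
c=cam('wrist'); im=c['image'].copy()
K=np.array([.6197,.2545]); a=np.arctan2(-.1068,.994); R=np.array([[np.cos(a),-np.sin(a)],[np.sin(a),np.cos(a)]])
M=K-R@[0,.115]; print(M,np.degrees(a))
def W(x,y,z): return [*(M+R@[x,y]),z]
o=np.array([256,140]); big=cv2.resize(im[140:220,230:360],None,fx=6,fy=6,interpolation=cv2.INTER_CUBIC)
for P,col in [((-.0325,-.058,.088),(255,0,0)),((.0325,-.058,.088),(255,0,0)),((.0325,.058,.088),(255,0,0)),((-.0325,.058,.088),(255,0,0)),((-.0305,-.048,.114),(0,255,0)),((.0305,-.048,.114),(0,255,0)),((.0305,.048,.114),(0,255,0)),((-.0305,.048,.114),(0,255,0)),((0,-.036,.092),(0,0,255)),((0,.036,.092),(0,0,255))]:
    p=proj(c,[W(*P)])[0]; q=((p-[230,140])*6).astype(int); cv2.circle(big,tuple(int(v) for v in q),4,col,-1)
cv2.imwrite('pics/m.png',big[:,:,::-1])
hsv=cv2.cvtColor(im,cv2.COLOR_RGB2HSV); m=cv2.inRange(hsv,(10,70,60),(28,220,255)); m[260:]=0; m[:,230:]=0
for k in cv2.findContours(m,cv2.RETR_EXTERNAL,cv2.CHAIN_APPROX_NONE)[0]:
    if cv2.contourArea(k)>100:
        w=ray(c,k.reshape(-1,2),0.015)[:,:2]*1000; r=cv2.minAreaRect(w.astype(np.float32)); b=cv2.boxPoints(r); e=max(b[1]-b[0],b[2]-b[1],key=np.linalg.norm)
        print(k.reshape(-1,2).mean(0),np.round(r[0],1),np.round(r[1],1),round(np.degrees(np.arctan2(e[1],e[0]))%180,1))
E
```

```text
[0.60741457 0.14015811] -6.132599250263586
[173.93902439 220.14634146] [ 667.9 -113.2] [56.2 28.1] 88.4
[ 73.73333333 197.4       ] [ 604.6 -294. ] [27.5 55.2] 122.2
[ 53.57954545 112.68181818] [ 453.7 -281.2] [55.9 28.3] 78.4
```

View pics/m.png

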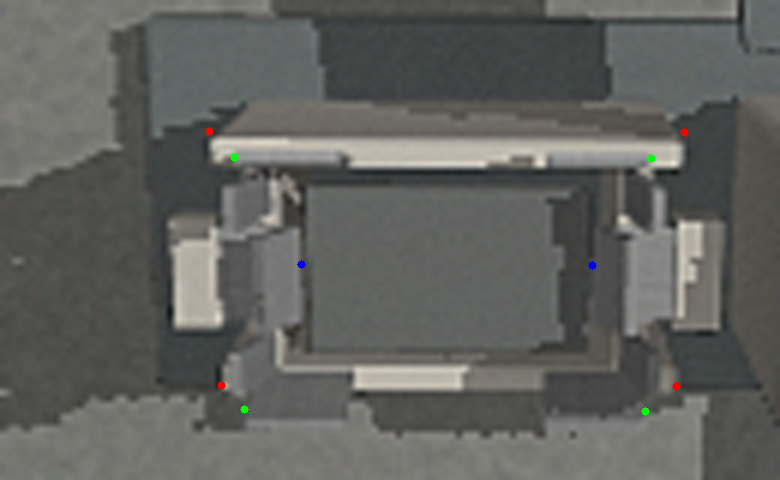

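Predicted corners match to about 1 mm, so the magazine is at about (0.6085, 0.140), yaw -6.1°. Cassette A has been knocked from (0.618, -0.117) to (0.668, -0.113), towards the flasks, so I need the obstacle clearances before grasping.

```bash
python3 - <<'E'
from h import *
c=cam('scene'); s=cam('side')
for nm,p,z in [('fl r',(400,287),.03),('fl m',(371,321),.03),('fl l',(338,340),.027),('fl r top',(409,241),.165),('fl m top',(378,275),.155),('fl l top',(341,303),.135),('wash',(267,365),.06),('weigh1',(311,190),.023),('weigh2',(218,318),.023)]: print(nm,np.round(ray(c,[p],z)[0,:2]*1000))
for nm,p,z in [('fl r',(404,203),.03),('fl m',(430,236),.03),('fl l',(438,267),.027),('wash',(447,325),.06),('weigh1',(260,215),.023),('weigh2',(374,356),.023)]: print('side',nm,np.round(ray(s,[p],z)[0,:2]*1000))
save(c,'s5.png',(210,220,420,380),3.7)
E
```

```text
fl r [775. -68.]
fl m [ 783. -178.]
fl l [ 762. -257.]
fl r top [763. -51.]
fl m top [ 767. -154.]
fl l top [ 751. -241.]
wash [ 712. -402.]
weigh1 [416.  13.]
weigh2 [ 546. -395.]
side fl r [758. -65.]
side fl m [ 772. -174.]
side fl l [ 752. -253.]
side wash [ 691. -394.]
side weigh1 [419.   7.]
side weigh2 [ 546. -395.]
```

View pics/s5.png

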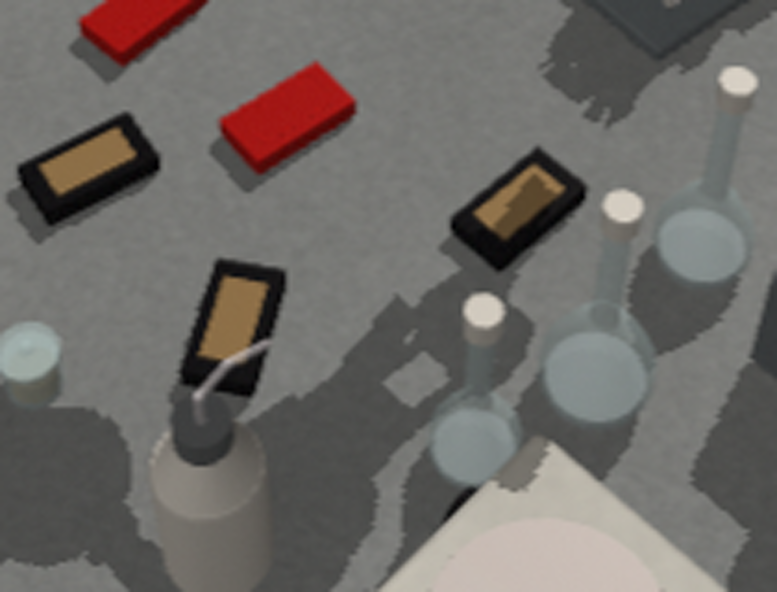

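The crop confirms three cassettes with black frames and tan windows; the red ones are excluded. Flask necks stand at about (0.765, -0.055) and (0.770, -0.160). I'll take cassette A with the tool set 18 mm towards the robot, so the far finger slides the cassette clear of the flasks as the jaws close.

{"method": "play_rows", "body": {"steps": [[0,0,-0.17,0,-0.02,0,0],[0,0,-0.34,0.01,-0.06,0,0],[0,0,-0.51,0.02,-0.1,0,0],[0,0,-0.68,0.03,-0.14,-0.02,0],[0,0,-0.85,0.04,-0.18,-0.04,0],[0,0,-1.02,0.05,-0.22,-0.06,0],[0,0,-1.19,0.06,-0.25,-0.08,0],[0,0,-1.36,0.06,-0.269,-0.1,0],[0,0,-1.49,0.06,-0.269,-0.12,0],[0,0,-1.494,0.06,-0.269,-0.14,0],[0,0,-1.494,0.06,-0.269,-0.14,0],[0,0,-1.494,0.06,-0.269,-0.14,0]]}}

```text
t: 13.4
tcp_pos: [0.6513, -0.1128, 0.2045]
eef_rot: [[0.027, 1.0, 0.001], [1.0, -0.027, -0.0], [-0.0, 0.001, -1.0]]
force: [-0.3, -0.3, 0.2]
grip_width: 0.0919
grip_force: 0.0
```

```bash
cat >> h.py <<'E'
def tan(c,z=.015,amin=100):
    hsv=cv2.cvtColor(c['image'],cv2.COLOR_RGB2HSV); m=cv2.inRange(hsv,(10,70,50),(28,220,255)); m[265:]=0
    for k in cv2.findContours(m,cv2.RETR_EXTERNAL,cv2.CHAIN_APPROX_NONE)[0]:
        if cv2.contourArea(k)>amin:
            w=ray(c,k.reshape(-1,2),z)[:,:2]*1000; r=cv2.minAreaRect(w.astype(np.float32)); b=cv2.boxPoints(r); e=max(b[1]-b[0],b[2]-b[1],key=np.linalg.norm)
            print(k.reshape(-1,2).mean(0).round(),np.round(r[0],1),np.round(r[1],1),round(np.degrees(np.arctan2(e[1],e[0]))%180,1))
def st():
    s=manip.sense(); print('t',s['t'],'tcp',s['tcp_pos'].round(4),'yawy',np.degrees(np.arctan2(s['eef_rot'][1,1],s['eef_rot'][0,1])).round(2),'j',s['joint_pos'].round(1),'F',s['force'].round(1),'w',round(s['grip_width'],4),round(s['grip_force'],1))
E
python3 - <<'E'
from h import *
st(); tan(cam('wrist'))
E
```

```text
t 13.4 tcp [ 0.6513 -0.1128  0.2045] yawy -1.55 j [-20.3  22.6  77.9  -0.   79.4 -18.7] F [-0.3 -0.3  0.2] w 0.0919 0.0
[327. 180.] [ 668. -113.] [55.2 26.5] 88.6
```

{"method": "play_rows", "body": {"steps": [[0,0,0,0,0,-0.05,0],[0,0,0,0,0,-0.1,0],[0,0,0,0,0,-0.15,0],[0,0,0,0,0,-0.175,0],[0,0,0,0,0,-0.185,0],[0,0,0,0,0,-0.185,0.3],[0,0,0,0,0,-0.185,0.5],[0,0,0,0,0,-0.185,0.8],[0,0,0,0,0,-0.185,0.8],[0,0,0,0,0,-0.185,0.8],[0,0,0,0,0,-0.185,0.8],[0,0,0,0,0,-0.185,0.8]]}}

```text
t: 14.95
tcp_pos: [0.6513, -0.1133, 0.0191]
eef_rot: [[0.029, 1.0, 0.001], [1.0, -0.029, -0.0], [-0.0, 0.001, -1.0]]
force: [-0.2, 0.1, 3.7]
grip_width: 0.0436
grip_force: 30.0
```

```bash
python3 - <<'E'
from h import *
st()
E
```

```text
t 14.95 tcp [ 0.6513 -0.1133  0.0191] yawy -1.66 j [-20.3  34.2  84.4   0.   61.4 -18.7] F [-0.2  0.1  3.7] w 0.0436 30.0
```

{"method": "play_rows", "body": {"steps": [[0,0,0,0,0,0.05,0.8],[0,0,0,0,0,0.11,0.8],[0,0,0,0,0,0.17,0.8],[0,0,0,-0.005,0.02,0.21,0.8],[0,0,-0.04,-0.015,0.07,0.22,0.8],[0,0,-0.079,-0.025,0.13,0.22,0.8],[0,0,-0.079,-0.035,0.19,0.22,0.8],[0,0,-0.079,-0.0415,0.235,0.22,0.8],[0,0,-0.079,-0.0415,0.253,0.22,0.8],[0,0,-0.079,-0.0415,0.253,0.2,0.8],[0,0,-0.079,-0.0415,0.253,0.17,0.8],[0,0,-0.079,-0.0415,0.253,0.17,0.8]]}}

```text
t: 16.45
tcp_pos: [0.6071, 0.1379, 0.1839]
eef_rot: [[0.11, 0.994, -0.008], [0.994, -0.11, -0.001], [-0.002, -0.008, -1.0]]
force: [-0.3, -0.1, -0.9]
grip_width: 0.0441
grip_force: 30.0
```

```bash
python3 - <<'E'
from h import *
st(); c=cam('wrist'); save(c,'w6.png',(200,100,440,260),3.3); print(proj(c,[(.6085,.140,.092)]))
E
```

```text
t 16.45 tcp [0.6071 0.1379 0.1839] yawy -6.3 j [ 1.7 18.4 85.7 -0.  76.5  8. ] F [-0.3 -0.1 -0.9] w 0.0441 30.0
[[316.65971929 201.89780178]]
```

View pics/w6.png

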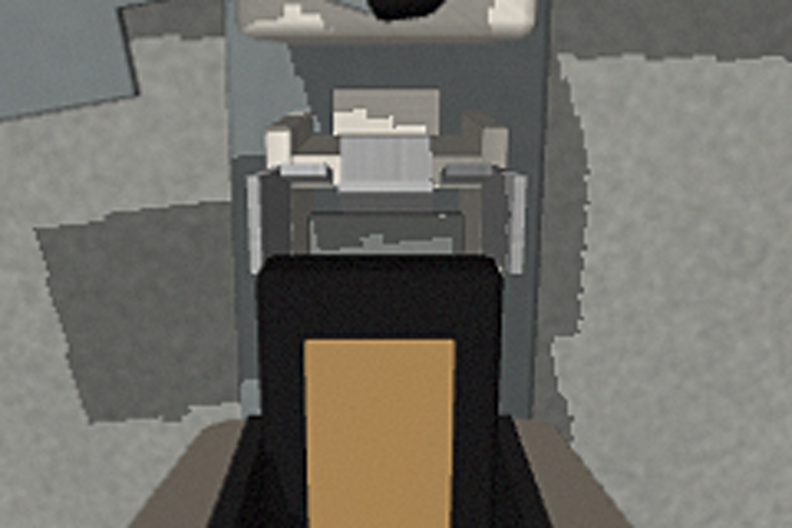

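The cassette is centred over the magazine: its centre is at column about 315, the guides' at about 317. Next: lower it onto the ramps, release, rise and close the fingers, then press.

{"method": "play_rows", "body": {"steps": [[0,0,0,0.001,0.0015,-0.03,0.8],[0,0,0,0.001,0.0015,-0.05,0.8],[0,0,0,0.001,0.0015,-0.062,0.8],[0,0,0,0.001,0.0015,-0.067,0.8],[0,0,0,0.001,0.0015,-0.067,0.8],[0,0,0,0.001,0.0015,-0.067,0.4],[0,0,0,0.001,0.0015,-0.067,0.4],[0,0,0,0.001,0.0015,-0.067,0.4],[0,0,0,0.001,0.0015,-0.02,0.4],[0,0,0,0.001,0.0015,0.01,0.4],[0,0,0,0.001,0.0015,0.01,0.4]]}}

```text
t: 17.88
tcp_pos: [0.6124, 0.1415, 0.2021]
eef_rot: [[0.108, 0.994, 0.007], [0.994, -0.108, 0.0], [0.001, 0.007, -1.0]]
force: [-0.1, -0.4, -0.2]
grip_width: 0.0549
grip_force: 0.0
```

```bash
python3 - <<'E'
from h import *
st(); c=cam('scene'); save(c,'s6.png',(355,120,475,215),6.5)
E
```

```text
t 17.875 tcp [0.6124 0.1415 0.2021] yawy -6.18 j [ 2.  17.7 84.4  0.  77.5  8.2] F [-0.1 -0.4 -0.2] w 0.0549 0.0
```

View pics/s6.png

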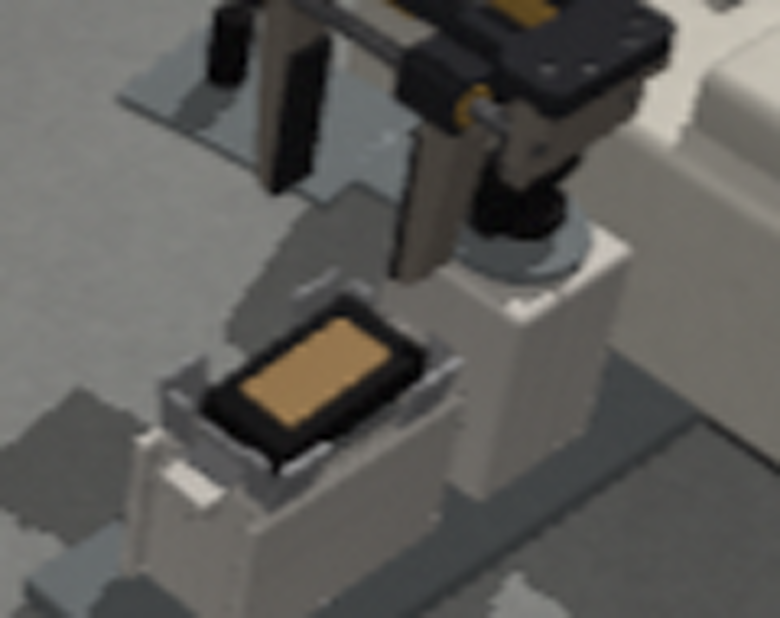

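The cassette rests flat between the guides. Pressing now.

{"method": "play_rows", "body": {"steps": [[0,0,0,-0.001,-0.001,0,1],[0,0,0,-0.001,-0.001,-0.02,1],[0,0,0,-0.001,-0.001,-0.04,1],[0,0,0,-0.001,-0.001,-0.05,1],[0,0,0,-0.001,-0.001,-0.058,1],[0,0,0,-0.001,-0.001,-0.068,1],[0,0,0,-0.001,-0.001,-0.078,1],[0,0,0,-0.001,-0.001,-0.088,1],[0,0,0,-0.001,-0.001,-0.097,1],[0,0,0,-0.001,-0.001,-0.097,1],[0,0,0,-0.001,-0.001,-0.097,1]]}}

```text
t: 19.3
tcp_pos: [0.6098, 0.1404, 0.1023]
eef_rot: [[0.108, 0.994, 0.001], [0.994, -0.108, 0.0], [0.0, 0.001, -1.0]]
force: [-0.7, -0.2, 5.1]
grip_width: 0.0005
grip_force: 2.3
```

```bash
python3 - <<'E'
from h import *
st()
E
```

```text
t 19.3 tcp [0.6098 0.1404 0.1023] yawy -6.19 j [ 1.9 23.2 89.2  0.  67.5  8.1] F [-0.7 -0.2  5.1] w 0.0005 2.3
```

{"method": "play_rows", "body": {"steps": [[0,0,0,0,0,0.05,1],[0,0,0,0,0,0.1,1],[0,0,-0.02,-0.02,-0.055,0.13,0.5],[0,0,-0.04,-0.041,-0.11,0.13,0],[0,0,-0.06,-0.062,-0.165,0.13,0],[0,0,-0.08,-0.082,-0.22,0.13,0],[0,0,-0.096,-0.103,-0.275,0.13,0],[0,0,-0.096,-0.123,-0.33,0.13,0],[0,0,-0.096,-0.145,-0.385,0.12,0],[0,0,-0.096,-0.1565,-0.4195,0.1,0],[0,0,-0.096,-0.1565,-0.4195,0.1,0],[0,0,-0.096,-0.1565,-0.4195,0.1,0]]}}

```text
t: 20.8
tcp_pos: [0.4531, -0.2785, 0.2017]
eef_rot: [[0.203, 0.979, 0.0], [0.979, -0.203, 0.001], [0.001, -0.0, -1.0]]
force: [-0.8, -0.4, 1.2]
grip_width: 0.0917
grip_force: 0.0
```

```bash
python3 - <<'E'
from h import *
st(); c=cam('wrist'); tan(c)
s=cam('side'); tan(s,amin=60)
hsv=cv2.cvtColor(s['image'],cv2.COLOR_RGB2HSV); m=cv2.inRange(hsv,(0,150,80),(8,255,255))|cv2.inRange(hsv,(172,150,80),(180,255,255))
for k in cv2.findContours(m,cv2.RETR_EXTERNAL,cv2.CHAIN_APPROX_NONE)[0]:
    if cv2.contourArea(k)>100: r=cv2.minAreaRect((ray(s,k.reshape(-1,2),.012)[:,:2]*1000).astype(np.float32)); print('red',k.reshape(-1,2).mean(0).round(),np.round(cv2.boxPoints(r)).tolist())
E
```

```text
t 20.8 tcp [ 0.4531 -0.2785  0.2017] yawy -11.68 j [-44.6   3.9 100.2   0.   75.9 -32.9] F [-0.8 -0.4  1.2] w 0.0917 0.0
[315. 183.] [ 453.4 -280.1] [55.1 27.3] 77.8
[436. 168.] [ 604.1 -292.7] [27.8 56.3] 122.9
[334. 217.] [585.6 -47.6] [25.9 64.6] 169.5
[304. 202.] [533.1  25.5] [ 33.7 107.5] 159.0
[281. 153.] [531.9 220.4] [109.6 212.8] 100.4
[250. 128.] [465.9 339.8] [63.7 21.8] 62.2
[ 13. 138.] [-154.5  494.2] [ 90.5 198.6] 96.2
[220. 111.] [397.1 443.7] [66.9 27.8] 57.6
[95. 82.] [ 40.3 703.7] [ 33.5 110.5] 150.5
[506.  83.] [1168.2  242.9] [871.1 462.4] 90.0
red [209. 319.] [[225.0, -251.0], [267.0, -266.0], [295.0, -187.0], [253.0, -172.0]]
red [260. 285.] [[353.0, -129.0], [356.0, -215.0], [398.0, -213.0], [395.0, -128.0]]
red [319. 266.] [[485.0, -205.0], [528.0, -210.0], [538.0, -125.0], [495.0, -120.0]]
red [221. 202.] [[294.0, 108.0], [343.0, 39.0], [382.0, 67.0], [332.0, 136.0]]
```

{"method": "play_rows", "body": {"steps": [[0,0,0,0.001,-0.001,-0.06,0],[0,0,0,0.001,-0.001,-0.12,0],[0,0,0,0.001,-0.001,-0.165,0],[0,0,0,0.001,-0.001,-0.183,0.2],[0,0,0,0.001,-0.001,-0.183,0.8],[0,0,0,0.001,-0.001,-0.183,0.8],[0,0,0,0.001,-0.001,-0.183,0.8],[0,0,0,0.001,-0.001,-0.183,0.8],[0,0,0,0.001,-0.001,-0.183,0.8],[0,0,0,0.001,-0.001,-0.183,0.8]]}}

```text
t: 22.15
tcp_pos: [0.4545, -0.2807, 0.0197]
eef_rot: [[0.203, 0.979, 0.001], [0.979, -0.203, -0.001], [-0.001, 0.001, -1.0]]
force: [-0.9, 0.6, 6.8]
grip_width: 0.0438
grip_force: 30.0
```

```bash
python3 - <<'E'
from h import *
st()
E
```

```text
t 22.15 tcp [ 0.4545 -0.2807  0.0197] yawy -11.69 j [-44.7  18.4 106.5  -0.   55.  -33. ] F [-0.9  0.6  6.8] w 0.0438 30.0
```

{"method": "play_rows", "body": {"steps": [[0,0,0,0,0,0.06,0.8],[0,0,0,0.005,0.015,0.12,0.8],[0,0,0.02,0.02,0.055,0.16,0.8],[0,0,0.04,0.04,0.108,0.18,0.8],[0,0,0.06,0.06,0.162,0.19,0.8],[0,0,0.08,0.08,0.215,0.19,0.8],[0,0,0.096,0.1,0.269,0.19,0.8],[0,0,0.096,0.12,0.323,0.19,0.8],[0,0,0.096,0.14,0.377,0.19,0.8],[0,0,0.096,0.154,0.414,0.18,0.8],[0,0,0.096,0.1565,0.4215,0.17,0.8],[0,0,0.096,0.1565,0.4215,0.17,0.8]]}}

```text
t: 23.65
tcp_pos: [0.6094, 0.1411, 0.187]
eef_rot: [[0.107, 0.994, -0.003], [0.994, -0.107, -0.001], [-0.001, -0.003, -1.0]]
force: [-0.2, -0.2, -1.3]
grip_width: 0.0437
grip_force: 30.0
```

{"method": "play_rows", "body": {"steps": [[0,0,0,0,0,-0.03,0.8],[0,0,0,0,0,-0.05,0.8],[0,0,0,0,0,-0.062,0.8],[0,0,0,0,0,-0.067,0.8],[0,0,0,0,0,-0.067,0.8],[0,0,0,0,0,-0.067,0.8]]}}

```text
t: 24.4
tcp_pos: [0.6109, 0.1412, 0.1223]
eef_rot: [[0.108, 0.994, 0.001], [0.994, -0.108, -0.0], [-0.0, 0.001, -1.0]]
force: [-0.4, -1.5, -0.1]
grip_width: 0.0438
grip_force: 30.0
```

```bash
python3 - <<'E'
from h import *
st()
E
```

```text
t 24.4 tcp [0.6109 0.1412 0.1223] yawy -6.19 j [ 2.  22.1 88.3 -0.  69.6  8.2] F [-0.4 -1.5 -0.1] w 0.0438 30.0
```

{"method": "play_rows", "body": {"steps": [[0,0,0,-0.001,-0.001,0,0.4],[0,0,0,-0.001,-0.001,0,0.4],[0,0,0,-0.001,-0.001,0,0.4],[0,0,0,-0.001,-0.001,0.035,0.4],[0,0,0,-0.001,-0.001,0.04,0.4],[0,0,0,-0.001,-0.001,0.04,1],[0,0,0,-0.001,-0.001,0.04,1],[0,0,0,-0.001,-0.001,0.04,1],[0,0,0,-0.001,-0.001,0.04,1],[0,0,0,-0.001,-0.001,0.02,1]]}}

```text
t: 25.65
tcp_pos: [0.6108, 0.1404, 0.1425]
eef_rot: [[0.108, 0.994, 0.004], [0.994, -0.108, 0.0], [0.001, 0.004, -1.0]]
force: [0.3, -0.7, -0.3]
grip_width: 0.0073
grip_force: 0.0
```

{"method": "play_rows", "body": {"steps": [[0,0,0,0,0,-0.01,1],[0,0,0,0,0,-0.02,1],[0,0,0,0,0,-0.03,1],[0,0,0,0,0,-0.039,1],[0,0,0,0,0,-0.039,1],[0,0,0,0,0,-0.039,1]]}}

```text
t: 26.4
tcp_pos: [0.6093, 0.1405, 0.1029]
eef_rot: [[0.108, 0.994, -0.001], [0.994, -0.108, 0.0], [0.0, -0.001, -1.0]]
force: [-2.8, 1.0, 5.1]
grip_width: 0.0004
grip_force: 2.5
```

```bash
python3 - <<'E'
from h import *
st()
E
```

```text
t 26.4 tcp [0.6093 0.1405 0.1029] yawy -6.18 j [ 1.9 23.2 89.2  0.  67.7  8.1] F [-2.8  1.   5.1] w 0.0004 2.5
```

{"method": "play_rows", "body": {"steps": [[0,0,0,0,0,-0.001,1],[0,0,0,0,0,-0.001,1],[0,0,0,0,0,0.06,1],[0,0,0.05,0,-0.02,0.11,0.7],[0,0,0.15,0,-0.08,0.13,0.2],[0,0,0.25,0,-0.14,0.13,0],[0,0,0.35,0,-0.2,0.13,0],[0,0,0.45,0,-0.26,0.13,0],[0,0,0.55,0,-0.32,0.13,0],[0,0,0.65,-0.003,-0.38,0.12,0],[0,0,0.675,-0.005,-0.433,0.1,0],[0,0,0.675,-0.005,-0.433,0.1,0]]}}

```text
t: 27.9
tcp_pos: [0.6023, -0.2959, 0.1993]
eef_rot: [[-0.533, 0.846, -0.004], [0.846, 0.533, 0.002], [0.003, -0.002, -1.0]]
force: [-0.1, -0.4, 0.0]
grip_width: 0.0886
grip_force: 0.0
```

```bash
python3 - <<'E'
from h import *
st(); c=cam('wrist'); tan(c)
s=cam('side'); save(s,'sd7.png',(270,80,450,240),4)
E
```

```text
t 27.9 tcp [ 0.6023 -0.2959  0.1993] yawy 32.2 j [-36.4  24.5  76.   -0.1  79.7 -68.6] F [-0.1 -0.4  0. ] w 0.0886 0.0
[317. 180.] [ 603.5 -292.8] [27.1 54.5] 123.0
```

View pics/sd7.png

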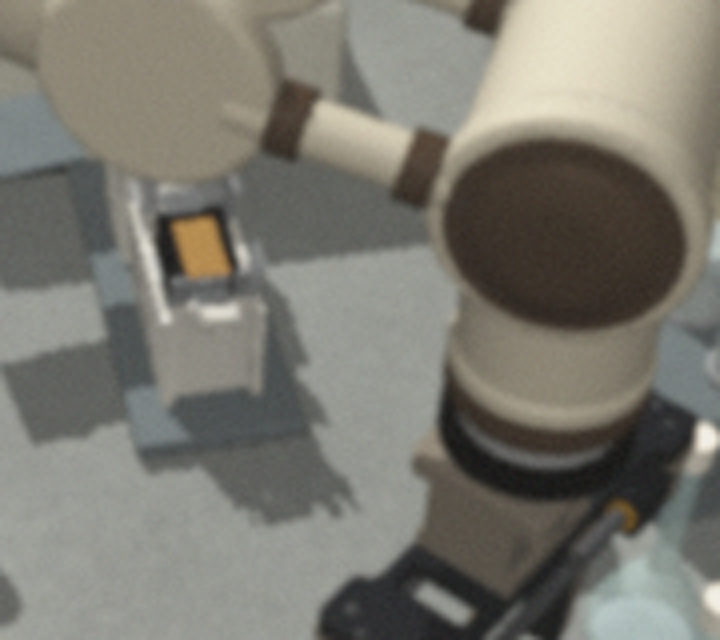

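Two cassettes sit below the lips in the well. Cassette C is at (0.6035, -0.293), under the gripper.

{"method": "play_rows", "body": {"steps": [[0,0,0.008,0,0,-0.05,0],[0,0,0.008,0,0,-0.11,0],[0,0,0.008,0,0,-0.16,0],[0,0,0.008,0,0,-0.183,0.2],[0,0,0.008,0,0,-0.183,0.8],[0,0,0.008,0,0,-0.183,0.8],[0,0,0.008,0,0,-0.183,0.8],[0,0,0.008,0,0,-0.183,0.8],[0,0,0.008,0,0,-0.183,0.8],[0,0,0.008,0,0,-0.183,0.8]]}}

```text
t: 29.25
tcp_pos: [0.6052, -0.2933, 0.0212]
eef_rot: [[-0.544, 0.839, 0.002], [0.839, 0.544, -0.001], [-0.002, 0.001, -1.0]]
force: [-1.0, 0.3, 6.1]
grip_width: 0.0435
grip_force: 30.0
```

```bash
python3 - <<'E'
from h import *
st()
E
```

```text
t 29.25 tcp [ 0.6052 -0.2933  0.0212] yawy 32.94 j [-36.1  35.4  82.2  -0.   62.2 -69.1] F [-1.   0.3  6.1] w 0.0435 30.0
```

{"method": "play_rows", "body": {"steps": [[0,0,0,0,0,0.06,0.8],[0,0,0,0,0.01,0.12,0.8],[0,0,-0.05,0,0.05,0.17,0.8],[0,0,-0.15,0,0.11,0.19,0.8],[0,0,-0.25,0,0.17,0.19,0.8],[0,0,-0.35,0.002,0.23,0.19,0.8],[0,0,-0.45,0.004,0.29,0.19,0.8],[0,0,-0.55,0.006,0.35,0.19,0.8],[0,0,-0.65,0.006,0.41,0.19,0.8],[0,0,-0.683,0.006,0.434,0.18,0.8],[0,0,-0.683,0.006,0.434,0.169,0.8],[0,0,-0.683,0.006,0.434,0.169,0.8]]}}

```text
t: 30.75
tcp_pos: [0.6095, 0.1403, 0.1869]
eef_rot: [[0.108, 0.994, -0.003], [0.994, -0.108, -0.001], [-0.001, -0.003, -1.0]]
force: [-0.4, -0.3, -0.7]
grip_width: 0.0434
grip_force: 30.0
```

{"method": "play_rows", "body": {"steps": [[0,0,0,0,0,-0.03,0.8],[0,0,0,0,0,-0.05,0.8],[0,0,0,0,0,-0.06,0.8],[0,0,0,0,0,-0.066,0.8],[0,0,0,0,0,-0.066,0.8],[0,0,0,0,0,-0.066,0.8]]}}

```text
t: 31.5
tcp_pos: [0.6108, 0.1411, 0.1232]
eef_rot: [[0.108, 0.994, 0.001], [0.994, -0.108, -0.0], [-0.0, 0.001, -1.0]]
force: [-0.1, -1.6, -0.6]
grip_width: 0.0438
grip_force: 30.0
```

```bash
python3 - <<'E'
from h import *
st()
E
```

```text
t 31.5 tcp [0.6108 0.1411 0.1232] yawy -6.19 j [ 2.  22.  88.2 -0.  69.7  8.2] F [-0.1 -1.6 -0.6] w 0.0438 30.0
```

{"method": "play_rows", "body": {"steps": [[0,0,0,-0.001,-0.001,0,0.4],[0,0,0,-0.001,-0.001,0,0.4],[0,0,0,-0.001,-0.001,0,0.4],[0,0,0,-0.001,-0.001,0.035,0.4],[0,0,0,-0.001,-0.001,0.04,0.4],[0,0,0,-0.001,-0.001,0.04,1],[0,0,0,-0.001,-0.001,0.04,1],[0,0,0,-0.001,-0.001,0.04,1],[0,0,0,-0.001,-0.001,0.04,1],[0,0,0,-0.001,-0.001,0.02,1]]}}

```text
t: 32.75
tcp_pos: [0.6108, 0.1404, 0.1435]
eef_rot: [[0.108, 0.994, 0.004], [0.994, -0.108, 0.0], [0.001, 0.004, -1.0]]
force: [0.2, 0.1, -0.1]
grip_width: 0.0072
grip_force: 0.0
```

{"method": "play_rows", "body": {"steps": [[0,0,0,0,0,-0.01,1],[0,0,0,0,0,-0.02,1],[0,0,0,0,0,-0.03,1],[0,0,0,0,0,-0.041,1],[0,0,0,0,0,-0.041,1],[0,0,0,0,0,-0.041,1],[0,0,0,0,0,-0.042,1],[0,0,0,0,0,-0.042,1]]}}

```text
t: 33.75
tcp_pos: [0.6094, 0.1404, 0.1011]
eef_rot: [[0.108, 0.994, -0.0], [0.994, -0.108, -0.0], [-0.0, -0.0, -1.0]]
force: [-3.2, 0.1, 5.4]
grip_width: 0.0002
grip_force: 2.7
```

```bash
python3 - <<'E'
from h import *
st()
E
```

```text
t 33.75 tcp [0.6094 0.1404 0.1011] yawy -6.18 j [ 1.9 23.3 89.2 -0.  67.5  8.1] F [-3.2  0.1  5.4] w 0.0002 2.7
```

{"method": "play_rows", "body": {"steps": [[0,0,0,0,0,0.06,1],[0,0,0,0,0,0.12,1],[0,0,0,0,0,0.17,1],[0,0,0.17,-0.01,0.01,0.17,1],[0,0,0.34,-0.03,0.03,0.17,0.6],[0,0,0.51,-0.05,0.05,0.17,0.6],[0,0,0.68,-0.07,0.07,0.17,0.6],[0,0,0.85,-0.09,0.08,0.17,0.6],[0,0,1.02,-0.1,0.09,0.17,0.6],[0,0,1.19,-0.12,0.1,0.17,0.6],[0,0,1.36,-0.1285,0.1055,0.17,0.6],[0,0,1.53,-0.1285,0.1055,0.17,0.6]]}}

```text
t: 35.25
tcp_pos: [0.4803, 0.2464, 0.2703]
eef_rot: [[-0.99, 0.142, -0.0], [0.142, 0.99, 0.0], [0.0, 0.0, -1.0]]
force: [0.5, -0.1, -0.1]
grip_width: 0.0368
grip_force: 0.0
```

{"method": "play_rows", "body": {"steps": [[0,0,0.043,0,0,0,0.6],[0,0,0.043,0,0,0,0.6]]}}

```text
t: 35.5
tcp_pos: [0.4809, 0.2459, 0.2702]
eef_rot: [[-0.994, 0.106, -0.0], [0.106, 0.994, -0.0], [0.0, -0.0, -1.0]]
force: [-0.4, 0.1, -0.5]
grip_width: 0.0368
grip_force: 0.0
```

```bash
python3 - <<'E'
from h import *
st()
c=cam('wrist'); s=cam('scene'); d=cam('side')
a=[v['image'][:,:,::-1] for v in (c,s)]
z=cv2.resize(d['image'][70:190,250:400],None,fx=2.66,fy=2.5)[:,:,::-1]
x=cv2.resize(s['image'][110:220,350:480],None,fx=3.07,fy=2.72)[:,:,::-1]
out=np.vstack([np.hstack([cv2.resize(a[0],(400,250)),cv2.resize(a[1],(400,250))]),np.hstack([cv2.resize(z,(400,300)),cv2.resize(x,(400,300))])])
cv2.imwrite('pics/all.png',out)
print('pred post',proj(c,[(.4794,.2461,.158)])); tan(s,amin=60)
E
```

```text
t 35.5 tcp [0.4809 0.2459 0.2702] yawy 83.91 j [ 14.3   2.4  94.    0.   83.6 -69.7] F [-0.4  0.1 -0.5] w 0.0368 0.0
pred post [[314.554803   196.81471827]]
[402. 183.] [569.8 212.4] [63.1 33.1] 83.7
[631. 171.] [1000.   709.5] [59.2 85.2] 92.8
[177.  17.] [-684.2  338.7] [ 63.1 147.7] 165.3
```

View pics/all.png

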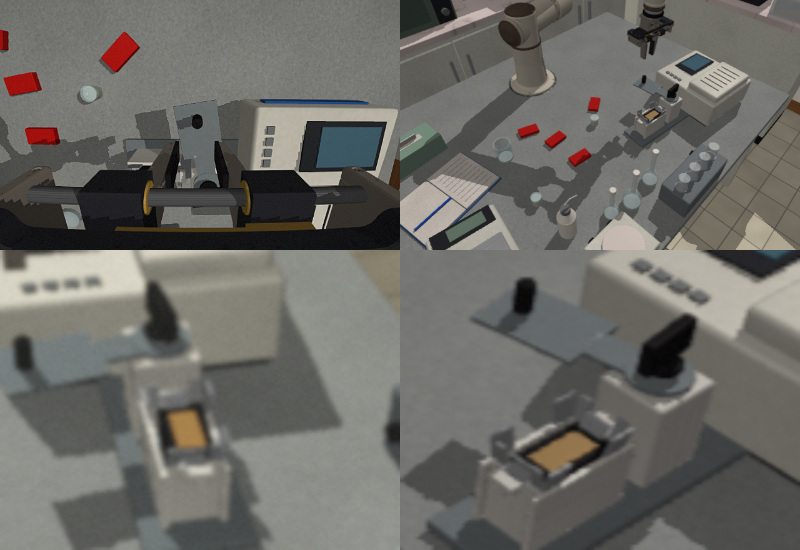

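The final picture shows no cassettes left on the bench and the top cassette below the lips. The post is at wrist pixel (314,195), as predicted. I'll close the cover.

{"method": "play_rows", "body": {"steps": [[0,0,0,0,0,-0.05,0.6],[0,0,0,0,0,-0.1,0.6],[0,0,0,0,0,-0.127,0.6],[0,0,0,0,0,-0.127,0.9],[0,0,0,0,0,-0.127,0.9],[0,0,0,0,0,-0.127,0.9],[0,0,0,0,0,-0.127,0.9]]}}

```text
t: 36.52
tcp_pos: [0.482, 0.2461, 0.1452]
eef_rot: [[-0.994, 0.106, 0.003], [0.106, 0.994, 0.001], [-0.003, 0.001, -1.0]]
force: [1.1, 0.5, 2.9]
grip_width: 0.0171
grip_force: 30.0
```

{"method": "play_rows", "body": {"steps": [[0,0,0,0.0025,-0.012,0,0.9],[0,0,0,0.0065,-0.028,0,0.9],[0,0,0,0.0115,-0.044,0,0.9],[0,0,0,0.0185,-0.059,0,0.9],[0,0,0,0.0275,-0.074,0,0.9],[0,0,0,0.0375,-0.087,0,0.9],[0,0,0,0.0495,-0.098,0,0.9],[0,0,0,0.0635,-0.108,0,0.9],[0,0,0,0.0775,-0.117,0,0.9],[0,0,0,0.0935,-0.123,0,0.9],[0,0,0,0.1095,-0.128,0,0.9],[0,0,0,0.125,-0.131,0,0.9]]}}

```text
t: 38.02
tcp_pos: [0.6066, 0.1145, 0.145]
eef_rot: [[-0.994, 0.105, 0.0], [0.105, 0.994, 0.0], [-0.0, 0.0, -1.0]]
force: [-3.3, 3.4, 8.2]
grip_width: 0.0174
grip_force: 30.0
```

{"method": "play_rows", "body": {"steps": [[0,0,0,0.002,0,0,0.9],[0,0,0,0.003,0,0,0.9],[0,0,0,0.003,0,0,0.9]]}}

```text
t: 38.4
tcp_pos: [0.6094, 0.1142, 0.1451]
eef_rot: [[-0.994, 0.105, 0.001], [0.105, 0.994, -0.001], [-0.001, -0.0, -1.0]]
force: [-1.4, 0.5, 7.8]
grip_width: 0.0172
grip_force: 30.0
```

```bash
python3 - <<'E'
from h import *
st()
E
```

```text
t 38.4 tcp [0.6094 0.1142 0.1451] yawy 83.98 j [ -0.5  19.7  88.5  -0.   71.7 -84.5] F [-1.4  0.5  7.8] w 0.0172 30.0
```

{"method": "play_rows", "body": {"steps": [[0,0,0,0.002,0,0,0.9],[0,0,0,0.003,0,0,0.9],[0,0,0,0.003,0,0,0.9]]}}

```text
t: 38.78
tcp_pos: [0.6115, 0.114, 0.145]
eef_rot: [[-0.994, 0.105, -0.001], [0.105, 0.994, -0.001], [0.001, -0.001, -1.0]]
force: [-4.9, -0.1, 9.1]
grip_width: 0.0171
grip_force: 30.0
```

```bash
python3 - <<'E'
from h import *
st(); s=manip.sense(); print(s['wrist_torque'])
for n,b in [('scene',(388,162,410,188)),('side',(312,122,334,146))]:
    c=cam(n); x0,y0,x1,y1=b
    cv2.imwrite('pics/c_%s.png'%n,c['image'][:,:,::-1])
E
```

```text
t 38.775 tcp [0.6115 0.114  0.145 ] yawy 83.98 j [ -0.5  20.1  88.1  -0.1  71.9 -84.5] F [-4.9 -0.1  9.1] w 0.0171 30.0
[-0.05992877  1.06966058  0.3388282 ]
```

{"method": "play_rows", "body": {"steps": [[0,0,0,-0.003,0,0,0.5],[0,0,0,-0.003,0,0,0.5],[0,0,0,-0.003,0,0,0.5],[0,0,0,-0.003,0,0.06,0.5],[0,0,0,0.001,0.05,0.12,0.5],[0,0,0,0.005,0.1,0.12,0.5],[0,0,0,0.01,0.14,0.12,0.5],[0,0,0,0.01,0.14,0.12,0.5],[0,0,0,0.01,0.14,0.12,0.5]]}}

```text
t: 40.0
tcp_pos: [0.6218, 0.2541, 0.263]
eef_rot: [[-0.994, 0.106, -0.001], [0.106, 0.994, -0.001], [0.001, -0.001, -1.0]]
force: [-0.1, 0.6, 0.7]
grip_width: 0.0457
grip_force: 0.0
```

```bash
python3 - <<'E'
from h import *
st()
for n,b in [('scene',(388,162,406,188)),('side',(312,122,330,146))]:
    c=cam(n); x0,y0,x1,y1=b
    mm=(c['image'][y0:y1,x0:x1].max(2)<45).astype(np.uint8); nl,lab,stt,ce=cv2.connectedComponentsWithStats(mm); i=1+stt[1:,4].argmax()
    p=ce[i]+[x0,y0]; print(n,p,stt[i],ray(c,[p],.141)*1000)
c=cam('wrist'); mm=(c['image'].max(2)<45).astype(np.uint8); mm[255:]=0
nl,lab,stt,ce=cv2.connectedComponentsWithStats(mm)
for i in range(1,nl):
    if stt[i,4]>80: print('wrist',ce[i].round(1),stt[i])
print(proj(c,[(.6047,.116,.158),(.6197,.2545,.174)]))
E
```

```text
t 40.0 tcp [0.6218 0.2541 0.263 ] yawy 83.93 j [ 12.   22.4  71.6  -0.   86.1 -72. ] F [-0.1  0.6  0.7] w 0.0457 0.0
scene [396.38636364 173.32954545] [ 5  5  8 14 88] [[605.75417116 114.2170195  141.        ]]
side [320.98333333 133.9       ] [ 7  6  5 13 60] [[604.11946691 113.84626639 141.        ]]
wrist [549.1 142.9] [ 482   61  155  101 1718]
wrist [314.5 196.6] [ 280  176   70   38 1771]
wrist [178.6 194.3] [164 183  30  24 485]
wrist [455.2 238.1] [452 223   8  32  98]
wrist [482.8 238.2] [479 223   9  32 103]
wrist [510.6 238.1] [506 223  10  32  98]
wrist [537.4 238.3] [532 222  11  33 111]
wrist [563.5 238.5] [558 222  12  33 107]
wrist [588.8 238.3] [583 222  13  33 110]
wrist [272.8 242.5] [262 226  18  29 349]
wrist [356.3 242.4] [350 226  18  29 358]
[[172.50014305 197.66052652]
 [315.35390146 202.80241409]]
```

The post is back at exactly its first reading, so the cover is closed. The bar has to be turned back clockwise: first align the jaws with it.

{"method": "play_rows", "body": {"steps": [[0,0,-0.18,-0.001,-0.001,0,0.5],[0,0,-0.36,-0.001,-0.001,0,0.5],[0,0,-0.54,-0.001,-0.001,0,0.5],[0,0,-0.72,-0.001,-0.001,0,0.5],[0,0,-0.9,-0.001,-0.001,0,0.5],[0,0,-1.08,-0.001,-0.001,0,0.5],[0,0,-1.26,-0.001,-0.001,0,0.5],[0,0,-1.442,-0.001,-0.001,0,0.5],[0,0,-1.442,-0.001,-0.001,-0.05,0.5],[0,0,-1.442,-0.001,-0.001,-0.095,0.5],[0,0,-1.442,-0.001,-0.001,-0.106,0.5],[0,0,-1.442,-0.001,-0.001,-0.106,0.5]]}}

```text
t: 41.65
tcp_pos: [0.6211, 0.2533, 0.158]
eef_rot: [[-0.022, 1.0, -0.0], [1.0, 0.022, -0.0], [-0.0, -0.0, -1.0]]
force: [-0.4, -0.3, 0.7]
grip_width: 0.046
grip_force: 0.0
```

{"method": "play_rows", "body": {"steps": [[0,0,0,0,0,0,0.9],[0,0,0,0,0,0,1],[0,0,0,0,0,0,1],[0,0,0,0,0,0,1],[0,0,0,0,0,0,1],[0,0,0,0,0,0,1]]}}

```text
t: 42.4
tcp_pos: [0.6209, 0.254, 0.1584]
eef_rot: [[-0.023, 1.0, 0.0], [1.0, 0.023, 0.0], [0.0, 0.0, -1.0]]
force: [-3.0, -0.6, 6.2]
grip_width: 0.0138
grip_force: 30.0
```

```bash
python3 - <<'E'
from h import *
st(); print(manip.sense()['wrist_torque'])
E
```

```text
t 42.4 tcp [0.6209 0.254  0.1584] yawy 1.32 j [11.9 26.1 78.5  0.  75.3 10.6] F [-3.  -0.6  6.2] w 0.0138 30.0
[-0.14517578  0.64763517  0.00728024]
```

{"method": "play_rows", "body": {"steps": [[0,0,-0.15,0,0,0,1],[0,0,-0.3,0,0,0,1],[0,0,-0.45,0,0,0,1],[0,0,-0.6,0,0,0,1],[0,0,-0.75,0,0,0,1],[0,0,-0.9,0,0,0,1],[0,0,-1.05,0,0,0,1],[0,0,-1.2,0,0,0,1],[0,0,-1.35,0,0,0,1],[0,0,-1.45,0,0,0,1],[0,0,-1.55,0,0,0,1],[0,0,-1.6,0,0,0,1]]}}

```text
t: 43.9
tcp_pos: [0.6212, 0.2537, 0.1585]
eef_rot: [[1.0, -0.008, 0.001], [-0.008, -1.0, -0.0], [0.001, 0.0, -1.0]]
force: [-1.6, -1.4, 5.0]
grip_width: 0.014
grip_force: 30.0
```

{"method": "play_rows", "body": {"steps": [[0,0,-0.04,0,0,0,1],[0,0,-0.08,0,0,0,1],[0,0,-0.12,0,0,0,1],[0,0,-0.12,0,0,0,1]]}}

```text
t: 44.4
tcp_pos: [0.6212, 0.2537, 0.1584]
eef_rot: [[0.992, -0.126, 0.001], [-0.126, -0.992, -0.0], [0.001, 0.0, -1.0]]
force: [-2.4, -1.8, 4.4]
grip_width: 0.0136
grip_force: 30.0
```

```bash
python3 - <<'E'
from h import *
st(); print(manip.sense()['wrist_torque'])
E
```

```text
t 44.4 tcp [0.6212 0.2537 0.1584] yawy -97.26 j [ 11.9  26.1  78.5  -0.   75.3 109.2] F [-2.4 -1.8  4.4] w 0.0136 30.0
[-0.12159976  0.55523987 -0.1043503 ]
```

{"method": "play_rows", "body": {"steps": [[0,0,0,0,0,0,0.5],[0,0,0,0,0,0,0.5],[0,0,0,0,0,0,0.5],[0,0,0,0,0,0.05,0.5],[0,0,0,0,0,0.11,0.5],[0,0,0,0,0,0.13,0.5],[0,0,0,0,0,0.13,0.5],[0,0,0,0,0,0.13,0.5]]}}

```text
t: 45.4
tcp_pos: [0.6199, 0.2536, 0.2845]
eef_rot: [[0.992, -0.126, -0.005], [-0.126, -0.992, -0.001], [-0.004, 0.002, -1.0]]
force: [-0.6, -0.0, -1.1]
grip_width: 0.0461
grip_force: 0.0
```

```bash
python3 - <<'E'
from h import *
st()
c=cam('wrist'); mm=(c['image'].max(2)<45).astype(np.uint8); mm[255:]=0
p0=proj(c,[(.6205,.254,.17)])[0]; nl,lab,stt,ce=cv2.connectedComponentsWithStats(mm)
for i in range(1,nl):
    if stt[i,4]>150: print(ce[i].round(1),stt[i])
i=lab[int(p0[1]),int(p0[0])]; print(p0,i)
ys,xs=np.where(lab==i); w=(ray(c,np.c_[xs,ys],.172)[:,:2]*1000).astype(np.float32); r=cv2.minAreaRect(w); print(r, cv2.fitLine(w,cv2.DIST_L2,0,.01,.01).ravel())
for n,b in [('scene',(388,162,406,188)),('side',(312,122,330,146)),('scene',(420,125,455,165)),('side',(290,80,330,112))]:
    c=cam(n); x0,y0,x1,y1=b
    mm=(c['image'][y0:y1,x0:x1].max(2)<45).astype(np.uint8); nl,lab,stt,ce=cv2.connectedComponentsWithStats(mm); i=1+stt[1:,4].argmax()
    print(n,ce[i]+[x0,y0],stt[i])
E
```

```text
t 45.4 tcp [0.6199 0.2536 0.2845] yawy -97.23 j [ 11.9  21.8  70.    0.   88.5 109.2] F [-0.6 -0.  -1.1] w 0.0461 0.0
[138.3 123.3] [130  81  19  91 271]
[167.5 124.1] [160  80  16  91 280]
[109.8 123.5] [101  83  20  89 258]
[ 82.1 124.7] [ 73  85  21  88 255]
[ 55.2 125.6] [ 45  86  23  88 254]
[ 30.  129.5] [ 19  88  24  87 269]
[314.3 191.3] [ 299  160   32   67 1267]
[441.3 187. ] [428 176  27  23 402]
[139.  233.6] [ 43 218 133  37 444]
[272.8 242.3] [262 226  18  29 356]
[356.5 242.5] [350 226  18  29 352]
[313.90127174 196.62955567] 17
((623.5621948242188, 253.01612854003906), (30.42229461669922, 67.42888641357422), 82.81719970703125) [ 9.9159521e-01 -1.2937897e-01  6.2612415e+02  2.5292488e+02]
scene [396.38636364 173.32954545] [ 5  5  8 14 88]
side [321. 134.] [ 7  6  5 13 61]
scene [435.82960894 145.94692737] [  6   8  22  24 358]
side [309.95104895  96.01048951] [  9   9  23  17 286]
```

The bar is at -7.4°, about 0.02 rad from its start, and the post is unmoved, so the knob is home and the cover closed. The gripper is clear. Handing in.

```bash
python3 - <<'E'
from plant import manip
print(manip.sign_off())
E
```

```text
the job is handed in; nothing more can be done
None
```

I loaded all three cassettes below the retaining lips, closed the cover, screwed the knob tight (right-hand thread, it loosens counterclockwise) and handed the job in at about 46 s; the sign-off returned no verdict.

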